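Shut off the air supply at the bench box

TASK

Slide the steel cover of the air shut-off box all the way to the left until it is up against its end stop, pushing it by its black ridge with the fingers, so that the valve bay is uncovered. Then push the red valve handle fully shut, clockwise until it stops crosswise to its pipe. Only push: do not lift or tilt the cover, leave the yellow handle as it is and leave the other things on the bench where they stand.

Things in the scene. Friction and masses are not known exactly. Their poses are not given: they have to be found in the camera images.
- air_box: Green box fixed to the bench, in mm: x -92 to 92, y -232 to 240, flat top at z 90; blue ledge x 92 to 132, 70 high. Origin on the bench; z up, +x away from the robot, +y left, box turned by some yaw. On its top, 10 high, run guides along both long edges (inner faces x -84.5, 84.5) and end stops (inner faces y -226 right, 228 left).
- cover: Loose steel cover, 164 (x) by 230 (y) by 5 mm, 0.3 to 0.6 kg, flat on the box top between the guides (2.5 mm play each side); a few newtons slide it. Origin: centre of its underside, axes as the box's: y -109 to -95 mm in the box at the start (over the bay), +113 at the left stop. Black ridge across its middle: x -50 to 50, y -7 to 7, top 29 mm above the underside.
- bay (a point): Centre of the valve bay's mouth, level with the box top (90 mm). The bay is an open pocket in the right part of the box: x -70 to 70, y -216 to -2 mm in the box frame, floor 10 mm above the bench. Left of it is the flat deck where the cover parks.
- red_pivot (a point): Point on the turning axis of the RED valve, level with its handle's top (78 mm above the bench). Two valves stand in the bay, at x 40 mm in the box frame and y -170 and -80 mm; which is red varies.
- red_tip (a point): Free end of the red handle, at mid-height (70 mm above the bench). The handle is a bar 14 mm wide reaching 70 mm from the pivot, underside 62 mm and top 78 mm above the bench; pipe and valve body under it are no higher than 50 mm, apart from the steel stem at the pivot (up to 22 mm across).
- red_handle (a joint): Angle of the red handle, rad: 0 = open, pointing to -x of the box, along its pipe; grows clockwise seen from above; 1.571 = shut, at its stop, pointing to +y of the box (left). It starts at 0 to 0.25, turns with a steady friction of about 0.22 N m (4 to 5 N at 50 mm from the pivot) and stays where it is left.
- yellow_handle (a joint): Angle of the yellow handle, the same kind of valve and the same convention, starting at 0 to 0.25; to be left as it is.
- yellow_pivot (a point): Point on the turning axis of the YELLOW valve, 78 mm above the bench.
- yellow_tip (a point): Free end of the yellow handle, 70 mm from its pivot, 70 mm above the bench.
- wrench: Steel spanner lying on the bench beyond the right end of the box. Origin under its middle. Bystander.
- oil_bottle: Yellow oil bottle, 52 mm diameter, 130 mm tall, standing beyond the left end of the box. Origin at the centre of its foot. Bystander.
- parts_dish: Steel dish, 90 mm diameter, 28 mm high, beyond the left end of the box. Origin at the centre of its foot. Bystander.
- socket: Steel socket, 26 mm diameter, 30 mm tall, standing on the blue ledge of the box (70 mm up). Origin at the centre of its foot. Bystander.
- screwdriver: Screwdriver lying along the far side of the box. Origin under its middle. Bystander.
- mug: Blue mug, 80 mm diameter, 90 mm tall, on the left of the bench. Origin at the centre of its foot. Bystander.
- grease_tin: White tin, 70 mm diameter, 60 mm tall, on the right of the bench. Origin at the centre of its foot. Bystander.

How it is judged:
By the outcome, as a careful person would: the job done as asked, in the order asked, and still so for the second after the job is handed in, with the robot touching nothing.
It also fails if it takes over 48 s, if anything falls off the work surface, if the arm or the gripper's body presses on something with over 40 N, if the wrist force passes 120 N, or if a joint passes its speed limit or range.

ROBOT

A 6-joint arm with a two-finger parallel gripper is mounted at the origin on the work surface. World frame = base frame: x ahead of the robot, y to its left, z up, the work surface at z = 0. Lengths are in mm, angles in rad, forces in N, time in s.
With the tool pointing down it reaches from about 350 to 775 mm from the base axis. Payload 7.3 kg.
Tool frame: the origin (TCP) lies midway between the tips of the shut fingers; the grasp point (between the pads) lies 19 mm behind it (bot.tcp_to_grasp is the distance from the TCP to the grasp point, in mm); z points along the fingers, y is the line along which they close (so a half turn about z gives the same grasp; the last joint's range is limited). The gripper opens to 92 mm and grips with 3 to 60 N. Pads are 19 mm wide; open, the fingers measure 130 mm over their backs; the gripper's body (75 mm by 190 mm) begins 47 mm behind the grasp point.
Start: joints at [1.111, 0.342, 1.524, -0, 1.275, -0.146], TCP at [162.04, 499.388, 226.741] pointing down, gripper open.
Joint ranges: [-2.53, 2.53], [-0.77, 2.02], [0.04, 2.7], [-1, 4.14], [0.28, 2.66], [-3.11, 3.11]. Speed limits (rad/s): [2.57, 2.57, 3.14, 3.14, 3.14, 3.14].

INTERFACE

Orientations are given as [roll, pitch, yaw] about the fixed x, y, z axes, in that order (R = Rz(yaw) Ry(pitch) Rx(roll)).
In Python, from plant import bot, viewer gives the robot as it stands. The module is installed in compiled form; this text tells all that it offers.
- The arm moves only by the shell command python3 -m handwheel 'ROWS'. ROWS is text: rows parted by semicolons, each of 7 numbers parted by spaces: the shift along the tool's x, y, z scaled (see below), then the turn, a rotation vector about the tool's x, y, z scaled (see below), then the opening, from -1 (shut) to 1 (fully open), so that 0 is half open. In form: tx ty tz rx ry rz gripper; .... A call has 1 to 8 rows; each row is the pose to reach, as a shift and turn from the pose commanded when the call began, along the tool's axes at that moment, turning the shorter way round; what a row does not reach only later rows make up. The controller multiplies each number of a shift by 10 cm and each number of a turn by pi rad. A row lasts 1/12 s, in which the tool goes at most 41.7 mm and 7.16 degrees, less where a joint would pass 70% of its speed; a pose out of reach is approached as far as the arm can. A call with a number of a shift or a turn outside -1 to 1 is refused whole. A call with a gripper value outside its range is refused whole. The fingers move at their own pace and stop on an object; the grip force is fixed at half the most. Time passes only in rows, so rows that repeat a pose let the fingers close. It gives the time, the measured TCP pose, the force, the opening and the grip force at its end, in the units of the state.
- bot.get_obs(): the state, without advancing time (a new reading comes with each control period).
- viewer.capture(name): name is "scene" or "top" or "wrist"; returns a dict with "frame" (480x640x3 uint8, red, green, blue), "fov_y" (degrees; the focal length in pixels is half the picture's height over the tangent of half this angle, whatever the lens; pixels are square), "cx", "cy" (the principal point, pixels), "T" (4x4, takes a point from camera to world coordinates). Camera axes: x right, y down, z forward; pixel columns grow to the right and rows downward; lengths in mm; the calibration is good to about 2 mm. A picture is of the moment at which its call begins. There is no depth.
- bot.close_job(): hands the job in; it is judged then, once.
Trained networks look in a picture, given as the dict that the camera call returned (one of the last four; its "shot" number tells which), for a name from the list of things; names that differ only in an ending like _2 or _b are one class to them, and where a whole thing is asked for, a point or a joint stands for the part that bears it (a point fixed in the world has none). Each returns a list of dicts, best first, with "score" (0 to 1); they miss things now and then, are a little off and sometimes report something else, mostly with a low value. They report only what shows in the picture. A call takes as long as a camera call.
- viewer.recognise(target, picture): "centre" ([column, row] in pixels, amid what is visible of it).
- viewer.cut_out(target, picture): "pixels" (480x640 bool, what is visible of it) and "centre" ([column, row] in pixels, amid what is visible of it).
The state is a dict: "time": time; "joint_positions": joint angles; "dq": joint speeds; "tau": joint torques, N m; "tool_pos": TCP position; "tcp_rot": TCP orientation; "contact_force": force on the tool from outside, world axes, zero at the start; "moment": the same for the moment, N m; "grip_width": finger opening in mm; "finger_force": force on a finger pad.
Only numpy, scipy, OpenCV 4.12 (cv2) and the standard library are available. Lean on these libraries where they do the work, as an engineer would, in place of code of your own. Each camera call takes 0.05 s, during which the arm holds its last target. There are 200 camera calls.

## Working session

There is one attempt and no reset: what is moved stays moved. The work goes in short steps, Python scripts to look and compute and a shell command to move; the robot and the scene stay as the last step left them, time stands still between calls to the robot, and variables do not carry over. Pictures are saved under pics/ and viewed, at most 10 in all, crops included, and the job is handed in when it is done.

```bash
mkdir -p pics; cat > h.py <<'E'
import numpy as np, cv2
from plant import bot, viewer
def ray(p,uv):
    f=240/np.tan(np.radians(p["fov_y"])/2); T=np.array(p["T"])
    d=T[:3,:3]@np.array([(uv[0]-p["cx"])/f,(uv[1]-p["cy"])/f,1]); return T[:3,3],d
def hit(p,uv,z):
    o,d=ray(p,uv); return (o+d*(z-o[2])/d[2])[:2]
def proj(p,X):
    f=240/np.tan(np.radians(p["fov_y"])/2); T=np.array(p["T"])
    c=T[:3,:3].T@(np.array(X,float)-T[:3,3]); return f*c[0]/c[2]+p["cx"],f*c[1]/c[2]+p["cy"]
def save(p,n): cv2.imwrite("pics/"+n,p["frame"][:,:,::-1])
E
python3 - <<'E'
from h import *
for n in ("top","scene"):
    p=viewer.capture(n); save(p,n+"1.png"); print(n,np.round(p["T"],2).tolist(),p["fov_y"])
    for t,z in (("air_box",90),("cover",95),("socket",85),("oil_bottle",65),("mug",45),("parts_dish",14),("grease_tin",30),("wrench",3),("screwdriver",10)):
        for r in viewer.recognise(t,p)[:1]: print(t,r["score"],np.round(r["centre"]),np.round(hit(p,r["centre"],z)))
o=bot.get_obs(); print({k:np.round(v,3).tolist() for k,v in o.items()})
E
```

```text
top [[0.02, -0.99, 0.13, 374.76], [-1.0, -0.02, 0.0, 20.99], [0.0, -0.13, -0.99, 1438.46], [0.0, 0.0, 0.0, 1.0]] 49.495241035201694
air_box 0.87 [300. 244.] [534.  74.]
cover 0.71 [369. 266.] [ 479. -106.]
socket 0.48 [328. 219.] [602.   3.]
oil_bottle 0.94 [232. 222.] [594. 260.]
mug 0.87 [122. 260.] [486. 552.]
parts_dish 0.85 [218. 262.] [489. 302.]
grease_tin 0.55 [513. 272.] [ 476. -501.]
wrench 0.7 [440. 286.] [ 434. -310.]
screwdriver 0.6 [333. 194.] [684. -11.]
scene [[0.69, 0.48, -0.54, 1340.11], [0.73, -0.46, 0.51, -714.96], [-0.0, -0.74, -0.67, 1023.94], [0.0, 0.0, 0.0, 1.0]] 44.00147010746831
air_box 0.77 [310. 249.] [585. -35.]
cover 0.91 [255. 240.] [ 477. -111.]
socket 0.63 [328. 252.] [617.  -9.]
oil_bottle 0.88 [395. 205.] [595. 257.]
mug 0.66 [434. 150.] [485. 559.]
parts_dish 0.68 [381. 187.] [473. 340.]
grease_tin 0.94 [113. 347.] [ 476. -497.]
wrench 0.95 [182. 298.] [ 434. -303.]
screwdriver 0.96 [342. 289.] [675. -17.]
{'time': 1.0, 'joint_positions': [1.111, 0.342, 1.524, -0.0, 1.275, -0.146], 'dq': [0.001, -0.002, -0.002, 0.001, -0.0, 0.001], 'tau': [-0.001, -43.114, -24.448, 0.072, 0.048, 0.0], 'tool_pos': [162.034, 499.371, 226.726], 'tcp_rot': [3.142, 0.0, 2.828], 'contact_force': [0.16, -0.093, 0.057], 'moment': [0.017, 0.013, 0.065], 'finger_force': 0.0, 'grip_width': 91.766}
```

View pics/top1.png

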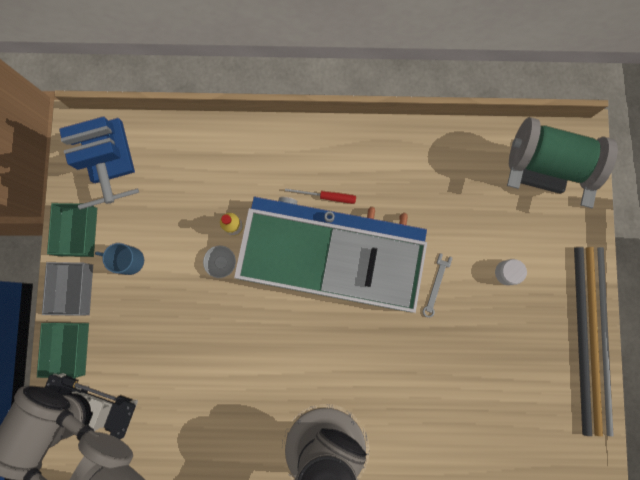

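View pics/scene1.png

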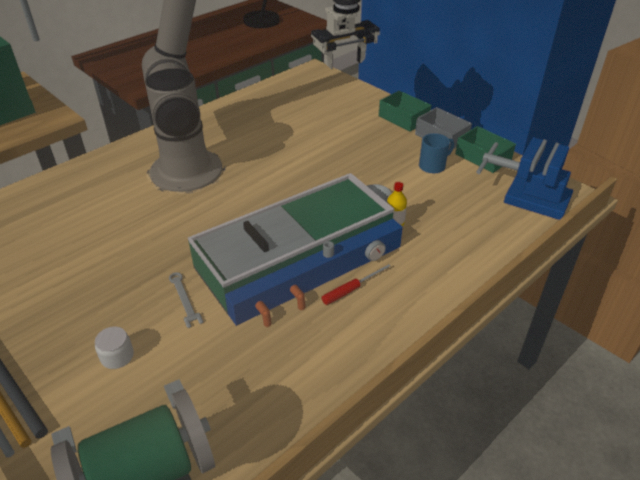

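The top view shows the box with its rim corners near (251,211), (237,277), (417,310) and (426,241), and the ridge at (371,267). The scene view agrees: rim corners near (191,240), (352,178), (392,210), (229,283), ridge at (256,236).

```bash
python3 - <<'E'
from h import *
from scipy.optimize import least_squares
C=[(92,240),(-92,240),(-92,-232),(92,-232)]
P=[(viewer.capture("top"),[(251,211),(237,277),(417,310),(426,241)]),(viewer.capture("scene"),[(392,210),(352,178),(191,240),(229,283)])]
def W(s,b): c,n=np.cos(s[2]),np.sin(s[2]); return s[0]+c*b[0]-n*b[1], s[1]+n*b[0]+c*b[1]
def res(s): return np.ravel([np.subtract(proj(p,(*W(s,b),100)),uv) for p,l in P for b,uv in zip(C,l)])
r=least_squares(res,[520,0,0.]); print(r.x,np.round(r.fun,1))
s=r.x;c,n=np.cos(s[2]),np.sin(s[2]);R=np.array([[c,-n],[n,c]])
for p,uv in zip((P[0][0],P[1][0]),((371,267),(256,236))): 
    f=p["frame"]; 
    print("ridge",R.T@(hit(p,uv,110)-s[:2]))
for k in ("cover",):
  for p,_ in P:
    m=viewer.cut_out(k,p)[0]["pixels"]; g=p["frame"].max(2)<70
    ys,xs=np.where(m&g); print(len(xs),R.T@(hit(p,(xs.mean(),ys.mean()),112)-s[:2]))
print("start",W(s,(0,-102)))
E
```

```text
[ 4.98023477e+02 -1.14297087e+01 -1.58079229e-01] [-2.6 -3.8 -2.4 -0.4 -0.7 -0.9  1.1 -2.4  2.1 -2.2 -2.  -5.7 -3.  -1.3
 -4.4  2.5]
ridge [ -7.11246811 -99.85564425]
ridge [   0.19032097 -100.8910937 ]
230 [ -7.05252272 -98.18448114]
308 [   3.71113232 -101.79147816]
start (np.float64(481.96646622377386), np.float64(-112.1579192430349))
```

```bash
python3 -m handwheel '-1 -1 0 0 0 .3 0;-1 -1 0 0 0 .3 0;-1 -1 0 0 0 .3 0;-1 -1 0 0 0 .3 0;-1 -1 0 0 0 .3 0;-1 -1 0 0 0 .3 0;-1 -1 0 0 0 .3 0;-1 -1 0 0 0 .3 0' && python3 -m handwheel '-1 1 -.5 0 0 .153 0;-1 1 -.5 0 0 .153 0;-1 1 -.5 0 0 .153 0;-1 1 -.5 0 0 .153 0;-1 1 -.5 0 0 .153 0' && python3 -m handwheel '-1 .5 0 0 0 0 0;-1 .5 0 0 0 0 0;-1 .5 0 0 0 0 0' && python3 -m handwheel '-1 .3 0 0 0 0 0;-1 .3 0 0 0 0 0;-1 .3 0 0 0 0 0' && python3 -m handwheel '-1 .4 0 0 0 0 0;-1 .4 0 0 0 0 0;-1 .4 0 0 0 0 0' && python3 -m handwheel '-.4 .5 0 0 0 0 0;-.4 .5 0 0 0 0 0;-.4 .5 0 0 0 0 0'
python3 - <<'E'
from h import *
p=viewer.capture("wrist"); save(p,"w1.png"); print(np.round(p["T"],2).tolist(),p["fov_y"])
for t in ("cover","air_box"):
  for r in viewer.recognise(t,p)[:1]: print(t,r["score"],r["centre"],hit(p,r["centre"],95))
E
```

```text
time: 1.87
tool_pos: [226.5, 373.3, 226.9]
tcp_rot: [3.141, -0.0, 1.878]
contact_force: [-0.3, 0.5, 1.0]
grip_width: 47.1
finger_force: 0.0
time: 2.28
tool_pos: [356.7, 307.8, 278.4]
tcp_rot: [3.137, -0.002, 1.395]
contact_force: [-0.5, -0.5, -0.2]
grip_width: 45.8
finger_force: 0.0
time: 2.53
tool_pos: [384.8, 200.6, 276.3]
tcp_rot: [-3.141, 0.001, 1.407]
contact_force: [0.4, 0.3, 0.5]
grip_width: 46.0
finger_force: 0.0
time: 2.78
tool_pos: [397.7, 96.0, 276.5]
tcp_rot: [-3.141, 0.001, 1.405]
contact_force: [1.1, 0.3, 0.2]
grip_width: 45.9
finger_force: 0.0
time: 3.03
tool_pos: [421.1, -9.0, 276.6]
tcp_rot: [3.141, 0.001, 1.405]
contact_force: [0.8, -0.2, 0.7]
grip_width: 46.1
finger_force: 0.0
time: 3.28
tool_pos: [465.6, -56.9, 276.0]
tcp_rot: [3.141, 0.001, 1.403]
contact_force: [-0.2, 0.1, 0.4]
grip_width: 46.0
finger_force: 0.0
[[0.99, -0.16, -0.04, 477.61], [-0.17, -0.95, -0.26, 12.84], [0.0, 0.27, -0.96, 435.69], [0.0, 0.0, 0.0, 1.0]] 71.32635424038058
cover 0.97 [329.6, 231.2] [475.4540287  -70.46855203]
air_box 0.87 [364.6, 89.3] [529.51166554  59.29150516]
```

View pics/w1.png

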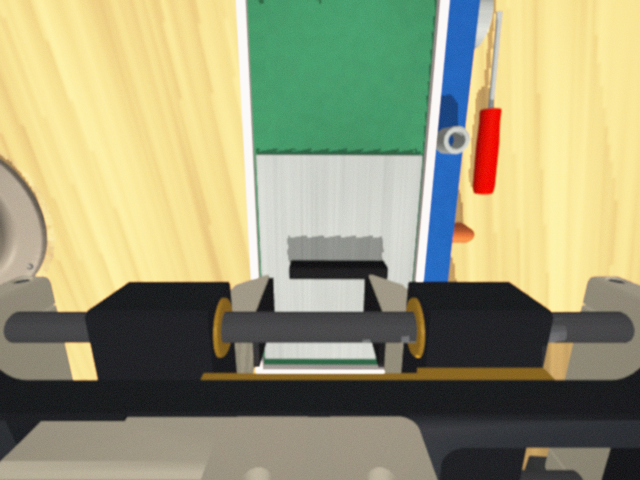

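The wrist view shows the ridge's black top across (289–386, ~266), the guides' rims from (242,0) to (255,275) on the left and (444,0) to (423,275) on the right, and the cover's left edge at row 153.

```bash
python3 - <<'E'
from h import *
p=viewer.capture("wrist")
L=[hit(p,u,100) for u in ((247,0),(260,265))]; R=[hit(p,u,100) for u in ((438,0),(417,265))]
for a,b in (L,R): d=a-b; print("yaw",-np.arctan2(d[0],d[1]))
psi=np.mean([-np.arctan2(*(a-b)) for a,b in (L,R)]); ex=np.array([np.cos(psi),np.sin(psi)]); ey=np.array([-ex[1],ex[0]])
print("psi",psi,"width",(np.mean(R,0)-np.mean(L,0))@ex)
xc=np.mean([a@ex for a in L+R])
e=hit(p,(340,153),95); ym=e@ey-115 ; print("cover y from edge(ey)",ym)
a,b=hit(p,(289,262),119),hit(p,(386,262),119); print("ridge len",np.linalg.norm(a-b),(a+b)/2,((a+b)/2-0)@ey-7, (a+b)/2@ex,"xc",xc, "ridge yaw",np.arctan2(*(b-a)[::-1]))
rs=hit(p,(325,369),100); print("right stop ey",rs@ey)
t=np.array(bot.get_obs()["tool_pos"][:2]); print("tool ex,ey",t@ex,t@ey)
E
```

```text
yaw -0.164939286002041
yaw -0.16185083311345674
psi -0.16339505955774886 width 166.35299223500925
cover y from edge(ey) -24.715143596347048
ridge len 96.94332288988109 [475.61445945 -93.41153206] -21.79963808450652 484.47476618769366 xc 486.66281915474906 ridge yaw -0.16445047877954044
right stop ey -152.5451053550108
tool ex,ey 465.43268823853225 22.951438063973775
```

```bash
python3 -m handwheel '-.78 .21 0 0 0 0 0;-.78 .21 0 0 0 0 0;-.78 .21 1 0 0 0 0;-.78 .21 1 0 0 0 0;-.78 .21 1 0 0 0 0;-.78 .21 1 0 0 0 0' && python3 -m handwheel '0 0 .4 0 0 0 0;0 0 .68 0 0 0 0;0 0 .68 0 0 0 0;0 0 .72 0 0 0 0;0 0 .72 0 0 0 0'
python3 - <<'E'
from h import *
p=viewer.capture("wrist"); save(p,"w2.png")
E
```

```text
time: 3.98
tool_pos: [468.7, -132.4, 173.0]
tcp_rot: [-3.133, -0.003, 1.406]
contact_force: [0.2, 0.8, -0.1]
grip_width: 45.9
finger_force: 0.0
time: 4.4
tool_pos: [472.7, -134.5, 106.5]
tcp_rot: [3.139, 0.001, 1.406]
contact_force: [-0.2, 0.2, 0.4]
grip_width: 46.0
finger_force: 0.0
```

View pics/w2.png

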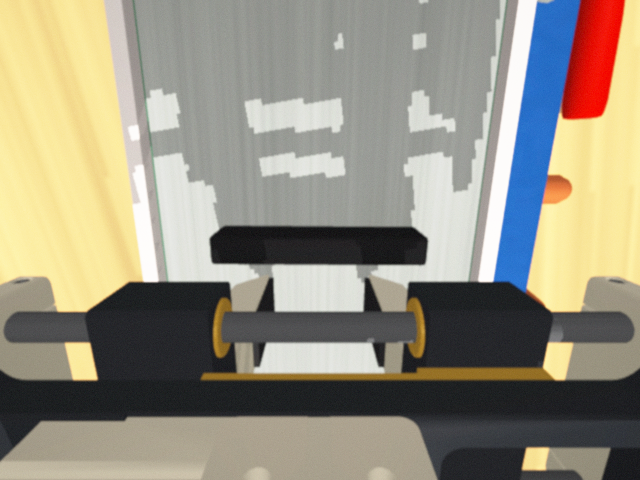

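The view shows both fingers behind (right of) the ridge at (212–427, 245), centred and low; ready to push.

```bash
python3 -m handwheel '.1 0 .03 0 0 0 0;.18 0 .03 0 0 0 0;.28 0 .03 0 0 0 0;.4 0 .03 0 0 0 0;.52 0 .03 0 0 0 0;.64 0 .03 0 0 0 0;.76 0 .03 0 0 0 0;.88 0 .03 0 0 0 0' && python3 -m handwheel '.12 0 0 0 0 0 0;.24 0 0 0 0 0 0;.36 0 0 0 0 0 0;.48 0 0 0 0 0 0;.6 0 0 0 0 0 0;.72 0 0 0 0 0 0;.82 0 0 0 0 0 0;.92 0 0 0 0 0 0' && python3 -m handwheel '.06 0 0 0 0 0 0;.12 0 0 0 0 0 0;.17 0 0 0 0 0 0;.21 0 0 0 0 0 0;.25 0 0 0 0 0 0;.28 0 0 0 0 0 0;.3 0 0 0 0 0 0'
python3 - <<'E'
from h import *
t=bot.get_obs()["tool_pos"]; s=-.164; print(np.cos(s)*t[0]+np.sin(s)*t[1],-np.sin(s)*t[0]+np.cos(s)*t[1])
E
```

```text
time: 5.12
tool_pos: [486.5, -46.5, 101.9]
tcp_rot: [3.141, 0.0, 1.405]
contact_force: [0.2, -5.6, 4.1]
grip_width: 46.1
finger_force: 2.5
time: 5.78
tool_pos: [501.9, 43.9, 101.8]
tcp_rot: [3.141, 0.0, 1.405]
contact_force: [1.7, -6.1, 3.1]
grip_width: 46.0
finger_force: 2.8
time: 6.37
tool_pos: [506.7, 73.0, 101.8]
tcp_rot: [3.141, 0.0, 1.405]
contact_force: [1.5, -6.3, 3.3]
grip_width: 45.8
finger_force: 3.0
488.0000807527967 154.73322122601115
```

```bash
for i in 1; do python3 -m handwheel '.03 0 0 0 0 0 0;.06 0 0 0 0 0 0;.08 0 0 0 0 0 0;.1 0 0 0 0 0 0;.12 0 0 0 0 0 0'; python3 -m handwheel '.02 0 0 0 0 0 0;.03 0 0 0 0 0 0;.04 0 0 0 0 0 0'; done
python3 - <<'E'
from h import *
p=viewer.capture("wrist"); save(p,"w3.png")
E
```

```text
time: 6.78
tool_pos: [508.5, 84.3, 101.8]
tcp_rot: [3.141, 0.001, 1.404]
contact_force: [-1.0, -17.2, 7.0]
grip_width: 46.2
finger_force: 9.0
time: 7.03
tool_pos: [508.5, 84.5, 101.9]
tcp_rot: [-3.141, 0.007, 1.404]
contact_force: [-2.6, -30.6, 8.0]
grip_width: 45.7
finger_force: 15.2
```

View pics/w3.png

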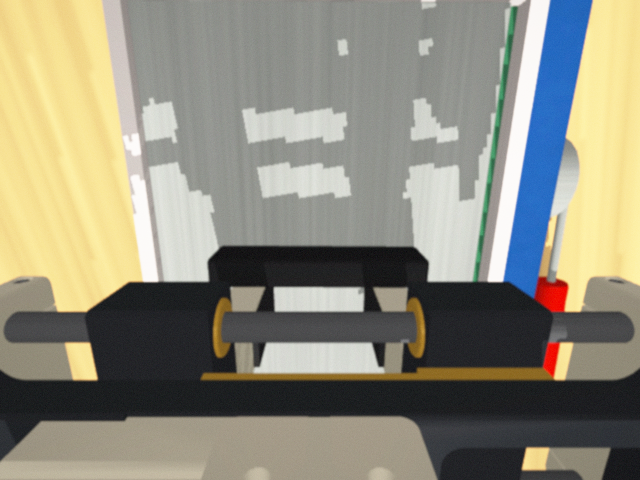

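The cover stopped with force rising to 30 N at box y ≈113: at its end stop (fingers behind ridge at row 265). Back off, lift, and look at the bay.

```bash
python3 -m handwheel '-.1 0 0 0 0 0 0;-.25 0 0 0 0 0 0;-.25 0 -.4 0 0 0 -1;-.25 0 -.8 0 0 0 -1;-.6 0 -1 0 0 0 -1;-1 0 -1 0 0 0 -1;-1 0 -1 0 0 0 -1' && python3 -m handwheel '-.4 0 -.3 0 0 0 -1;-.8 0 -.7 0 0 0 -1;-1 0 -.7 0 0 0 -1;-1 0 -.7 0 0 0 -1'&& python3 -m handwheel '-.4 0 0 0 0 0 -1;-.8 0 0 0 0 0 -1;-.95 0 0 0 0 0 -1;-.95 0 0 0 0 0 -1;-.95 0 0 0 0 0 -1'
python3 - <<'E'
from h import *
p=viewer.capture("wrist"); save(p,"w4.png"); s=-.164; R=np.array([[np.cos(s),np.sin(s)],[-np.sin(s),np.cos(s)]])
q=viewer.capture("top")
for n,p in (("w",p),("t",q)):
 for t,z in (("red_pivot",78),("red_tip",70),("yellow_pivot",78),("yellow_tip",70),("bay",90)):
  for r in viewer.recognise(t,p)[:2]: print(n,t,round(r["score"],2),np.round(r["centre"]),np.round(R@hit(p,r["centre"],z),1))
print(R@bot.get_obs()["tool_pos"][:2])
E
```

```text
time: 7.67
tool_pos: [491.9, -13.9, 202.6]
tcp_rot: [3.14, 0.001, 1.402]
contact_force: [0.5, -0.1, 0.0]
grip_width: 17.3
finger_force: 0.0
time: 8.0
tool_pos: [476.4, -112.9, 274.3]
tcp_rot: [3.137, 0.002, 1.401]
contact_force: [0.1, 0.2, 0.1]
grip_width: 0.3
finger_force: 0.0
time: 8.42
tool_pos: [460.0, -201.5, 270.4]
tcp_rot: [-3.139, -0.003, 1.403]
contact_force: [1.2, 0.3, 0.1]
grip_width: 0.5
finger_force: 0.0
w red_pivot 0.59 [322. 109.] [490.7 -13.7]
w red_tip 0.66 [338.  95.] [5.063e+02 3.000e-01]
w red_tip 0.25 [341. 127.] [510.  -30.1]
w yellow_pivot 0.68 [327. 192.] [495.6 -94.9]
w yellow_tip 0.65 [336. 197.] [ 505.2 -101.8]
w bay 0.73 [338. 128.] [505.1 -32.4]
w bay 0.38 [334.  94.] [501.9  -2.2]
t red_pivot 0.65 [359. 268.] [480.5  -3.3]
t red_tip 0.44 [361. 260.] [502.6  -5.4]
t yellow_pivot 0.77 [392. 266.] [501.4 -86.3]
t yellow_tip 0.76 [395. 266.] [505.1 -94.8]
t bay 0.91 [350. 242.] [543.1  34.2]
[ 487.07084031 -124.63894509]
```

View pics/w4.png

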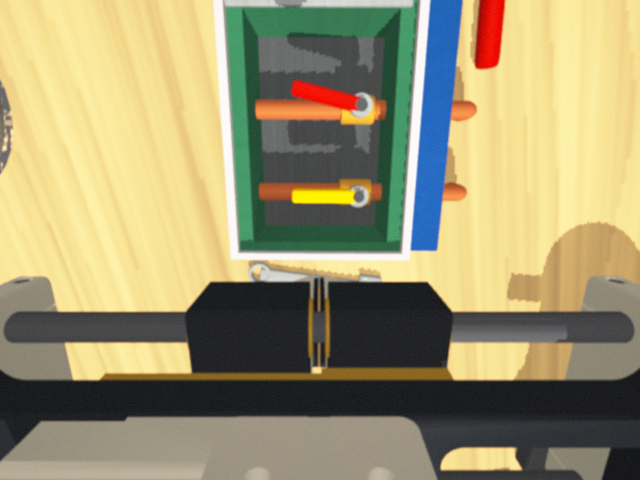

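The wrist view shows the bay open: red handle from pivot (363,103) to tip (293,87), far valve (y −80); yellow from (359,195) to (293,196). The network points were only roughly placed, so I use pixels checked against the picture.

```bash
python3 - <<'E'
from h import *
p=viewer.capture("wrist"); s=-.164; R=np.array([[np.cos(s),np.sin(s)],[-np.sin(s),np.cos(s)]])
for n,u,z in (("rp",(363,103),78),("rt",(293,87),78),("yp",(359,195),78),("yt",(293,196),78),("right stop in",(320,250),90),("rimL",(228,150),100),("rimR",(415,150),100),("corner out BL",(232,259),100),("corner BR",(410,258),100),("bay TL",(226,8),90)):
  print(n,np.round(R@hit(p,u,z),1))
f=p["frame"].astype(int); H=cv2.cvtColor(p["frame"],cv2.COLOR_RGB2HSV)
m=((H[...,0]<4)|(H[...,0]>176))&(H[...,1]>180)&(H[...,2]>120); m[:,:270]=0; m[:,400:]=0
pts=np.argwhere(m)[:,::-1]; w=np.array([R@hit(p,u,78) for u in pts]); c=w.mean(0); v=np.linalg.svd(w-c,full_matrices=0)[2][0]; print("bar",c,v,((w-c)@v).min(),((w-c)@v).max())
E
```

```text
rp [531.3  -9.7]
rt [462.7   4.8]
yp [ 530.1 -100.1]
yt [ 460.4 -101.1]
right stop in [ 488.9 -157.1]
rimL [401.  -54.1]
rimR [579.7 -54.4]
corner out BL [ 397.1 -163.7]
corner BR [ 582.6 -162.9]
bay TL [405.5  67.4]
bar [491.45238736  -1.03969573] [ 0.97320138 -0.22995451] -31.364690473663053 34.05460676335261
```

```bash
python3 -m handwheel '.4 -.12 0 0 0 0 -1;.8 -.12 .2 0 0 0 -1;.95 -.12 .5 0 0 0 -1;.95 -.12 .8 0 0 0 -1;.95 -.12 .95 0 0 0 -1;.95 -.12 .95 0 0 0 -1' && python3 -m handwheel '0 0 .2 0 0 0 -1;0 0 .2 0 0 0 -1;0 0 .2 0 0 0 -1'
python3 - <<'E'
from h import *
p=viewer.capture("wrist"); save(p,"w5.png"); s=-.164; R=np.array([[np.cos(s),np.sin(s)],[-np.sin(s),np.cos(s)]])
print(R@bot.get_obs()["tool_pos"][:2])
for b in ((-19,-9.5),(19,-9.5),(19,9.5),(-19,9.5)): print(np.round(proj(p,(*(R.T@(R@bot.get_obs()["tool_pos"][:2]+b)),155)))) 
E
```

```text
time: 9.57
tool_pos: [462.1, -105.7, 173.6]
tcp_rot: [-3.135, -0.002, 1.405]
contact_force: [0.1, 1.2, -0.9]
grip_width: 0.5
finger_force: 0.0
time: 9.82
tool_pos: [464.1, -107.2, 157.3]
tcp_rot: [-3.141, -0.0, 1.404]
contact_force: [0.2, -0.2, -0.1]
grip_width: 0.6
finger_force: 0.0
[475.83797933 -30.09765075]
[283. 307.]
[355. 306.]
[356. 273.]
[282. 273.]
```

View pics/w5.png

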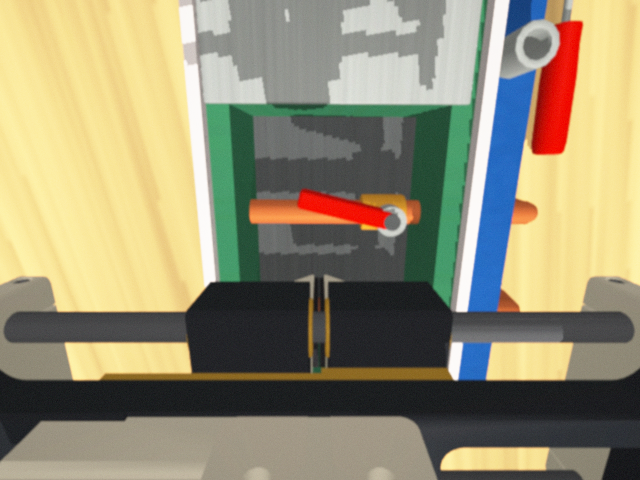

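The red handle runs from pivot (390,220) to tip (301,198), with the closed fingers on its right, near side. Descend.

```bash
python3 - <<'E'
from h import *
p=viewer.capture("wrist"); s=-.164; R=np.array([[np.cos(s),np.sin(s)],[-np.sin(s),np.cos(s)]])
for u in ((390,219),(301,198)): print(np.round(R@hit(p,u,78),1))
E
python3 -m handwheel '0 0 .4 0 0 0 -1;0 0 .7 0 0 0 -1;0 0 .91 0 0 0 -1;0 0 .91 0 0 0 -1'
```

```text
[528.4  -8.3]
[463.7   7.2]
time: 10.25
tool_pos: [462.3, -106.4, 63.4]
tcp_rot: [-3.136, -0.001, 1.404]
contact_force: [-0.8, -0.1, -0.2]
grip_width: 0.5
finger_force: 0.0
```

```bash
python3 -m handwheel '.06 0 0 0 0 0 -1;.12 0 0 0 0 0 -1;.17 0 0 0 0 0 -1;.22 .01 0 0 0 0 -1;.27 .01 0 0 0 0 -1;.32 .02 0 0 0 0 -1;.36 .02 0 0 0 0 -1' && python3 -m handwheel '.05 .02 0 0 0 0 -1;.1 .04 0 0 0 0 -1;.14 .06 0 0 0 0 -1;.18 .09 0 0 0 0 -1;.22 .13 0 0 0 0 -1;.25 .16 0 0 0 0 -1' && python3 -m handwheel '.03 .03 0 0 0 0 -1;.05 .06 0 0 0 0 -1;.07 .09 0 0 0 0 -1;.07 .11 0 0 0 0 -1'
python3 - <<'E'
from h import *
p=viewer.capture("wrist"); save(p,"w6.png"); s=-.164; R=np.array([[np.cos(s),np.sin(s)],[-np.sin(s),np.cos(s)]])
o=bot.get_obs();print(R@o["tool_pos"][:2],R@o["contact_force"][:2])
E
```

```text
time: 10.83
tool_pos: [474.0, -72.7, 68.1]
tcp_rot: [3.136, 0.002, 1.405]
contact_force: [-0.6, -7.6, 3.0]
grip_width: 0.3
finger_force: 3.1
time: 11.33
tool_pos: [492.9, -50.1, 68.0]
tcp_rot: [3.138, 0.002, 1.405]
contact_force: [-3.3, -4.7, 4.5]
grip_width: 0.5
finger_force: 3.1
time: 11.67
tool_pos: [504.4, -44.5, 67.8]
tcp_rot: [3.14, 0.001, 1.405]
contact_force: [-4.7, -1.2, 5.9]
grip_width: 0.1
finger_force: 3.4
[505.15195439  38.53785195] [-3.3557737  -2.51611146]
```

View pics/w6.png

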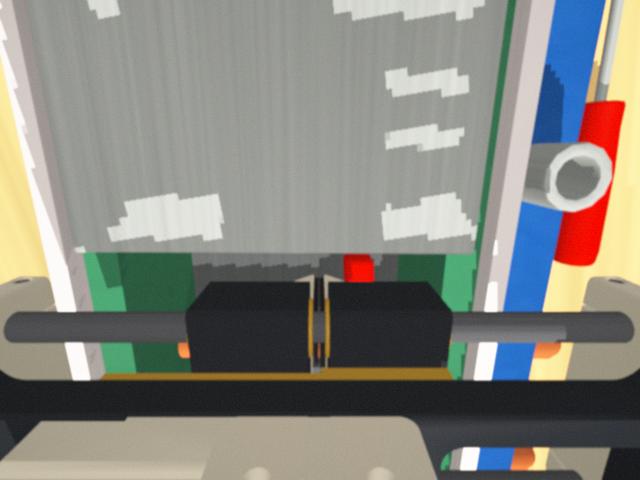

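The red tip shows at (359,268), nearly crosswise; the fingers still feel only friction. Push on toward +x until the stop.

```bash
for k in 1 2; do :; done; python3 -m handwheel '0 .02 0 0 0 0 -1;0 .04 0 0 0 0 -1;0 .06 0 0 0 0 -1' && python3 -m handwheel '0 .02 0 0 0 0 -1;0 .04 0 0 0 0 -1;0 .04 0 0 0 0 -1'
```

```text
time: 11.97
tool_pos: [508.3, -44.6, 67.3]
tcp_rot: [-3.139, -0.001, 1.405]
contact_force: [-13.7, 1.9, 14.5]
grip_width: 0.3
finger_force: 10.2
time: 12.22
tool_pos: [508.6, -44.5, 67.2]
tcp_rot: [-3.131, -0.001, 1.406]
contact_force: [-22.2, 2.5, 20.9]
grip_width: 0.4
finger_force: 15.4
```

```bash
python3 -m handwheel '0 -.1 0 0 0 0 -1;0 -.2 0 0 0 0 -1;0 -.2 -.3 0 0 0 -1;0 -.2 -.7 0 0 0 -1;0 -.2 -1 0 0 0 -1;0 -.2 -1 0 0 0 -1' && python3 -m handwheel '-.4 0 -.4 0 0 0 -1;-.8 0 -.8 0 0 0 -1;-1 0 -1 0 0 0 -1;-1 0 -1 0 0 0 -1'&& python3 -m handwheel '-.4 0 0 0 0 0 -1;-.6 0 0 0 0 0 -1;-.6 0 0 0 0 0 -1;-.6 0 0 0 0 0 -1'
python3 - <<'E'
from h import *
p=viewer.capture("wrist"); save(p,"w7.png"); s=-.164; R=np.array([[np.cos(s),np.sin(s)],[-np.sin(s),np.cos(s)]])
H=cv2.cvtColor(p["frame"],cv2.COLOR_RGB2HSV)
for n,m in (("red",((H[...,0]<4)|(H[...,0]>176))&(H[...,1]>180)&(H[...,2]>120)),("yel",(H[...,0]>26)&(H[...,0]<34)&(H[...,1]>200)&(H[...,2]>120))):
    m[:,:260]=0; m[:,410:]=0; m[270:]=0
    w=np.array([R@hit(p,u,78) for u in np.argwhere(m)[:,::-1]]); c=w.mean(0); v=np.linalg.svd(w-c,full_matrices=0)[2][0]; print(n,len(w),c,v,np.ptp((w-c)@v))
o=bot.get_obs();print(o["contact_force"],o["tool_pos"])
E
```

```text
time: 12.72
tool_pos: [497.9, -43.2, 173.1]
tcp_rot: [3.128, 0.0, 1.405]
contact_force: [0.3, 0.6, -0.4]
grip_width: 0.5
finger_force: 0.0
time: 13.05
tool_pos: [478.5, -144.5, 270.7]
tcp_rot: [3.133, 0.003, 1.404]
contact_force: [1.5, 0.6, 0.4]
grip_width: 0.3
finger_force: 0.0
time: 13.38
tool_pos: [467.5, -201.1, 266.2]
tcp_rot: [3.14, -0.0, 1.403]
contact_force: [-0.1, 0.1, -0.7]
grip_width: 0.3
finger_force: 0.0
red 1110 [528.54520247  28.2023006 ] [-0.00287264 -0.99999587] 64.58879094553217
yel 677 [491.36930902 -99.97975868] [ 0.99993431 -0.01146166] 63.762992564760324
[-0.37097999  0.59600694  0.56415007] [ 467.65699193 -200.26080532  266.0780835 ]
```

View pics/w7.png

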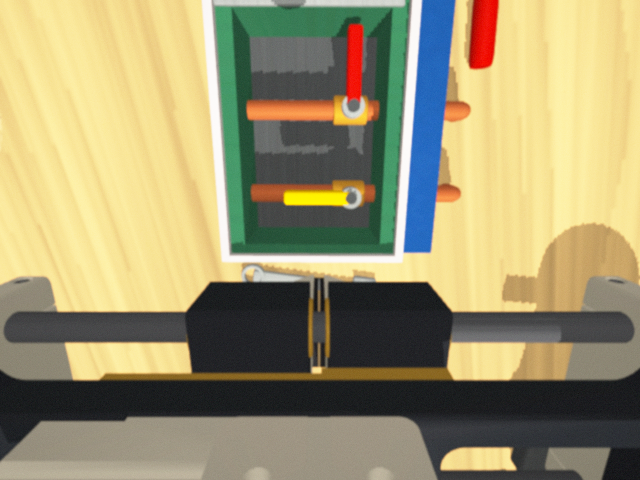

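The red handle is crosswise, from (353,105) to (355,25). Yellow is unchanged, and the bay is open with the cover at the left stop.

```bash
python3 -c "
from plant import bot
print(bot.close_job())"
```

```text
the job is handed in; nothing more can be done
None
```

The cover is at its left end stop, the red valve is fully shut, the yellow handle is as it was, and the job was handed in at about 13.4 s; no verdict came back, and I did not re-check the other bench items' positions at the end.

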